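# Find the drive stem that fits the food processor

### The arm

A 6-joint arm with a two-finger parallel gripper is mounted at the origin on the work surface. World frame = base frame: x ahead of the robot, y to its left, z up, the work surface at z = 0. Lengths are in m, angles in rad, forces in N, time in s.
With the tool pointing down it reaches from about 0.35 to 0.975 m from the base axis. Payload 4.9 kg.
Tool frame: the origin (TCP) lies midway between the tips of the shut fingers; the grasp point (between the pads) lies 19 mm behind it (bot.grip_point_offset is the distance from the TCP to the grasp point, in m); z points along the fingers, y is the line along which they close (so a half turn about z gives the same grasp; the last joint's range is limited). The gripper opens to 85 mm and grips with 20 to 120 N. Pads are 22 mm wide; open, the fingers measure 114 mm over their backs; the gripper's body (76 mm by 85 mm) begins 54 mm behind the grasp point. The pads swing forward as they close: fully open they stand 13 mm farther back than shut.
Start: joints at [1.204, 0.053, 1.613, -0, 1.476, -0.119], TCP at [0.153, 0.606, 0.231] pointing down, gripper open.
Joint ranges: [-3.01, 3.01], [-1.01, 2.22], [0.06, 2.58], [-1.02, 4.17], [0.09, 2.62], [-3.14, 3.14]. Speed limits (rad/s): [2.57, 2.57, 3.14, 3.14, 3.14, 3.14].

### API

Orientations are given as [roll, pitch, yaw] about the fixed x, y, z axes, in that order (R = Rz(yaw) Ry(pitch) Rx(roll)).
In Python, from station import bot gives the robot as it stands.
- The arm moves only by the tool step_arm, never from a script. Its argument "rows" is a list of rows, each a list of 3 entries, a list of its own where there are three numbers: the turn, a rotation vector about the tool's x, y, z normalised to -1 to 1, where 1 is 45 degrees, then the shift along the tool's x, y, z normalised to -1 to 1, where 1 is 0.12 m, then the opening, from 0 (shut) to 1 (fully open). A call has 1 to 20 rows; each row is the pose to reach, as a shift and turn from the pose commanded when the call began, along the tool's axes at that moment; what a row does not reach only later rows make up. A row lasts 1/8 s, in which the tool goes at most 62.5 mm and 10.7 degrees, less where a joint would pass 70% of its speed; a pose out of reach is approached as far as the arm can. A call with a number of a shift or a turn outside -1 to 1 is refused whole. A call with a gripper value outside its range is refused whole. The fingers move at their own pace and stop on an object; "force" is the grip in N (left out, the last holds). Time passes only in rows, so rows that repeat a pose let the fingers close. It gives the time, the measured TCP pose, the force, the opening and the grip force at its end, in the units of the state.
- bot.sense(): the state, without advancing time (a new reading comes with each control period).
- bot.read_camera(name): name is "scene" or "top"; returns a dict with "image" (480x640x3 uint8, blue, green, red), "mtx" (3x3 intrinsics, pixels), "k1" (the pictures are not rectified: a ray, as slopes to the right and down, at radius r is drawn at 1 + k1 r^2 times it, then the intrinsics apply), "T" (4x4, takes a point from camera to world coordinates). Camera axes: x right, y up, looking along -z (the intrinsics and any distortion apply to the point x, -y, -z); pixel columns grow to the right and rows downward; lengths in m; the calibration is good to about 2 mm. A picture is of the moment at which its call begins. There is no depth.
- bot.close_job(): hands the job in; it is judged then, once.
Trained networks look in a picture, given as the dict that the camera call returned (one of the last four; its "shot" number tells which), for a name from the list of things; names that differ only in an ending like _2 or _b are one class to them, and where a whole thing is asked for, a point or a joint stands for the part that bears it (a point fixed in the world has none). Each returns a list of dicts, best first, with "conf" (0 to 1); they miss things now and then, are a little off and sometimes report something else, mostly with a low value. They report only what shows in the picture. A call takes as long as a camera call. They do not tell look-alikes from the thing itself.
- bot.search_frame(label, picture): "rect" ([left, top, width, height] in pixels, round what is visible of it).
- bot.tip_of(label, picture): "pixel" ([row, column] in pixels: a listed point, or the origin of a listed thing).
The state is a dict: "t": time; "joint_positions": joint angles; "joint_velocities": joint speeds; "joint_torque": joint torques, N m; "position": TCP position; "tool_rot": TCP orientation; "ft_force": force on the tool from outside, world axes, zero at the start; "moment": the same for the moment, N m; "finger_gap": finger opening in m; "grip_force": force on a finger pad.
Only numpy, scipy, OpenCV 4.12 (cv2) and the standard library are available. Lean on these libraries where they do the work, as an engineer would, in place of code of your own. Each camera call takes 0.05 s, during which the arm holds its last target. There are 200 camera calls.

### The job

One of the two look-alike blue drive stems is blocked inside: try them on the food processor's steel spindle, without forcing, to find out which one slides fully home. Leave the good stem fully home on the spindle, stand the blocked one upright in the yellow tray, and press the clear hinged guard down over the good stem until it clicks shut behind its catch. Leave the other things on the counter where they are.

Things in the scene. Friction and masses are not known exactly. Their poses are not given: they have to be found in the camera images.
- stem_a: blue upright drive stem, grey closed top; 42 mm diameter, 90 mm tall, about 0.135 kg, stands on the worktop. Origin: centre of its underside, z up its axis. A round 24 mm bore opens below. Either this or stem_b is blocked inside (it varies, unseen): that one slides about 38 mm onto the spindle, then stops hard, underside about 25 mm above the deck; the good one reaches the deck.
- stem_b: the second drive stem, same in size, look and weight as stem_a; exactly one of the two is blocked. In the good one a loose 15 g disc is lifted by the spindle over the last 27 mm, barely felt. A stem not home keeps the guard from shutting.
- drive: white drive unit, fixed, yaw varies: 170 mm (own x) by 240 (own y), 50 high; origin under its centre; knob at own -x. Grey deck disc, 110 mm wide, at z = 51.5 mm, the spindle in its centre. At own y = 100 to 112 mm a wall, 120 wide, up to z = 155 carries the hinge; at own y = -100 to -118 a catch post, 36 wide, up to z = 180. Other sides open.
- spindle: vertical steel spindle on the deck, 21 mm in diameter, 63.5 mm tall, tip tapered over the top 10.5 mm to 10 mm diameter; origin at its foot at deck height, z up. It does not turn or give.
- guard (a joint): guard's hinge angle, rad: 0 shut, grows as it opens to at most 2.0; starts 1.7 to 1.9 (upright, leaning to the drive's own +y). Stiff hinge: stays where left, about 1 N at the edge moves it. A spring catch resists from about 0.09; about 8 to 12 N down on the red edge passes the detent at 0.05, then it clicks to 0 to 0.02 and stays.
- guard_hinge (a point): point on the guard's hinge axis at the middle of its width: 155 mm above the worktop, at own (0, +95) mm of the drive; the axis runs along the drive's own x; point axes are those of the drive
- guard_edge (a point): middle of the guard's red edge bar (110 mm along the hinge direction, 16 wide, 12 thick), 174 mm from the hinge; a clear panel, 110 wide and 5 thick, between. Shut, it lies at own (0, -79, 155) mm of the drive. Own -y points from hinge to edge, own z to the panel's outer (when shut, upper) side.
- tray: yellow open tray for the blocked stem, fixed, 150 mm (own x) by 100 mm (own y), 35 mm high outside, walls 5 mm, floor about 5 mm thick; origin under its centre
- mug: blue mug, 80 mm wide, 90 mm tall, bystander; origin under its centre
- mill: dark wooden pepper mill, 56 mm wide, 180 mm tall, bystander; origin under its centre
- jar: amber jar, 70 mm wide, 110 mm tall, bystander; origin under its centre
- bowl: white bowl, 130 mm wide, 55 mm tall, bystander; origin under its centre
- spatula: spatula lying on the counter, bystander
- oil: green bottle, 60 mm wide, 200 mm tall, bystander; origin under its centre
Mind the look-alikes: they are no part of the job. There is more than one size of the tray; the job needs the largest.

How it is judged:
On the way:
1. one of the stems is slid fully home on the spindle (((horizontal distance between stem_a and spindle below 0.005 m and z of stem_a in the frame of spindle below 0.005 m and angle between stem_a's own z axis and vertical below 0.08 rad) or (horizontal distance between stem_b and spindle below 0.005 m and z of stem_b in the frame of spindle below 0.005 m and angle between stem_b's own z axis and vertical below 0.08 rad))), for 0.2 s.
At the end, for the whole second after the job is handed in: one stem stands fully home on the spindle (underside within 5 mm of the deck, centred within 5 mm, tilt under 0.08 rad), the other stands upright (tilt under 0.15 rad) on the floor of the tray, the guard is shut past its catch (under 0.025 rad), and both stems are at rest ((((horizontal distance between stem_a and spindle below 0.005 m and z of stem_a in the frame of spindle below 0.005 m and angle between stem_a's own z axis and vertical below 0.08 rad) and (x of stem_b in the frame of tray between -0.072 and 0.072 m and y of stem_b in the frame of tray between -0.047 and 0.047 m and z of stem_b in the frame of tray below 0.015 m and angle between stem_b's own z axis and vertical below 0.15 rad)) or ((horizontal distance between stem_b and spindle below 0.005 m and z of stem_b in the frame of spindle below 0.005 m and angle between stem_b's own z axis and vertical below 0.08 rad) and (x of stem_a in the frame of tray between -0.072 and 0.072 m and y of stem_a in the frame of tray between -0.047 and 0.047 m and z of stem_a in the frame of tray below 0.015 m and angle between stem_a's own z axis and vertical below 0.15 rad))) and value of joint guard below 0.025 rad and linear speed of each of stem_a, stem_b below 0.02 m/s); the robot touches nothing.
It fails at once if the spindle is loaded with more than 50 N (a stem was forced) (contact force between spindle and anything else above 50 N).
It fails at once if a bystander is moved by more than 40 mm or tipped over (distance of any of mug, mill, jar, bowl, spatula, oil from where it was at the start of the episode above 0.04 m or angle between any of mug, mill, jar, bowl, oil's own z axis and vertical above 0.5 rad).
It also fails if it takes over 72 s, if anything falls off the work surface, if the arm or the gripper's body presses on something with over 40 N, if the wrist force passes 120 N, or if a joint passes its speed limit or range.

## Working session

There is one attempt and no reset: what is moved stays moved. The work goes in short steps, Python scripts to look and compute and a tool call to move; the robot and the scene stay as the last step left them, time stands still between calls to the robot, and variables do not carry over. Pictures are saved under pics/ and viewed, at most 10 in all, crops included, and the job is handed in when it is done.

Besides the shell and the picture viewer there is one more tool, called after ">>>" by a JSON object that holds its "fn" and its "kwargs", one argument or row to a line. step_arm: Moves the arm, as the interface text tells. Its arguments: {"type":"object","properties":{"rows":{"type":"array","items":{"type":"array"}},"force":{"type":"number"}},"required":["rows"]}

```bash
ls; mkdir -p pics; cat > h.py <<'E'
import numpy as np, cv2, json
from station import bot
from scipy.spatial.transform import Rotation as R
def ray(p,px):  # px = (col,row)
    k=np.array(p['mtx']);x=(px[0]-k[0,2])/k[0,0];y=(px[1]-k[1,2])/k[1,1]
    u=np.array([x,y]);v=u.copy()
    for _ in range(30): v=u/(1+p['k1']*(v@v))
    T=np.array(p['T']);d=T[:3,:3]@np.array([v[0],-v[1],-1]);return T[:3,3],d
def onz(p,px,z):
    o,d=ray(p,px);return o+d*(z-o[2])/d[2]
def proj(p,X):
    T=np.array(p['T']);c=T[:3,:3].T@(np.array(X)-T[:3,3]);v=np.array([c[0],-c[1]])/-c[2]
    v=v*(1+p['k1']*(v@v));k=np.array(p['mtx']);return np.array([k[0,0]*v[0]+k[0,2],k[1,1]*v[1]+k[1,2]])
def tri(p1,a,p2,b):
    o1,d1=ray(p1,a);o2,d2=ray(p2,b)
    A=np.stack([d1,-d2],1);s=np.linalg.lstsq(A,o2-o1,rcond=None)[0]
    q1=o1+d1*s[0];q2=o2+d2*s[1];return (q1+q2)/2,np.linalg.norm(q1-q2)
E
cat > a.py <<'E'
from h import *
np.set_printoptions(precision=3,suppress=True)
P={n:bot.read_camera(n) for n in('scene','top')}
for n,p in P.items():
    cv2.imwrite(f'pics/{n}0.png',p['image']);print(n,np.array(p['mtx'])[:2],p['k1'],np.array(p['T']))
for l in ['stem_a','drive','spindle','guard','guard_hinge','guard_edge','tray','mug','mill','jar','bowl','spatula','oil']:
    for n,p in P.items():
        t=bot.tip_of(l,p);print(l,n,[(np.round(d['pixel'][::-1]),round(d['conf'],2),onz(p,d['pixel'][::-1],0)[:2]) for d in t[:5]])
        if l in('stem_a','tray','guard'):print('  rect',[(np.round(d['rect']),round(d['conf'],2)) for d in bot.search_frame(l,p)[:5]])
print(bot.sense())
E
python3 a.py
```

```text
pics
scene [[532.255   0.    322.393]
 [  0.    532.255 245.99 ]] -0.08845230083248153 [[ 0.695 -0.408  0.592  1.312]
 [ 0.719  0.398 -0.57  -0.761]
 [-0.002  0.822  0.57   0.873]
 [ 0.     0.     0.     1.   ]]
top [[510.841   0.    310.765]
 [  0.    510.841 240.118]] -0.1378519524439808 [[ 0.025  0.992 -0.127  0.381]
 [-0.999  0.028  0.02  -0.006]
 [ 0.024  0.127  0.992  1.54 ]
 [ 0.     0.     0.     1.   ]]
stem_a scene [(array([256., 295.]), 0.89, array([ 0.446, -0.159])), (array([294., 325.]), 0.77, array([ 0.595, -0.164]))]
  rect [(array([285., 295.,  16.,  40.]), 0.8), (array([246., 258.,  20.,  38.]), 0.68)]
stem_a top [(array([352., 232.]), 0.79, array([ 0.608, -0.162])), (array([347., 283.]), 0.46, array([ 0.45 , -0.148]))]
  rect [(array([400., 245.,  36.,  52.]), 0.64), (array([352., 223.,  18.,  15.]), 0.58), (array([340., 276.,  16.,  12.]), 0.5)]
drive scene [(array([400., 196.]), 0.71, array([0.377, 0.499])), (array([345., 261.]), 0.59, array([0.501, 0.106]))]
drive top [(array([263., 265.]), 0.65, array([0.498, 0.105]))]
spindle scene [(array([347., 245.]), 0.61, array([0.45 , 0.168]))]
spindle top [(array([264., 262.]), 0.39, array([0.509, 0.103]))]Traceback (most recent call last):
  File "a.py", line 8, in <module>
    t=bot.tip_of(l,p);print(l,n,[(np.round(d['pixel'][::-1]),round(d['conf'],2),onz(p,d['pixel'][::-1],0)[:2]) for d in t[:5]])
ValueError: it knows: bowl, drive, guard_edge, guard_hinge, jar, mill, mug, oil, spatula, spindle, stem, tray
```

```bash
sed -i "s/'guard',//; s/'stem_a','drive','spindle',//" a.py; python3 a.py | tail -n +11
```

```text
guard_hinge scene [(array([378., 204.]), 0.65, array([0.358, 0.408])), (array([398., 199.]), 0.35, array([0.385, 0.482]))]
guard_hinge top [(array([226., 252.]), 0.7, array([0.534, 0.219])), (array([416., 269.]), 0.57, array([ 0.498, -0.36 ]))]
guard_edge scene [(array([387., 142.]), 0.59, array([0.06 , 0.812]))]
guard_edge top [(array([196., 237.]), 0.88, array([0.577, 0.314]))]
tray scene [(array([201., 342.]), 0.82, array([ 0.487, -0.356])), (array([182., 295.]), 0.74, array([ 0.313, -0.298]))]
  rect [(array([160., 275.,  37.,  34.]), 0.71), (array([294., 132., 113., 155.]), 0.68), (array([132., 366.,  46.,  52.]), 0.61), (array([164., 308.,  72.,  61.]), 0.58)]
tray top [(array([415., 267.]), 0.83, array([ 0.504, -0.357])), (array([400., 326.]), 0.81, array([ 0.326, -0.311])), (array([466., 252.]), 0.7, array([ 0.557, -0.519]))]
  rect [(array([399., 246.,  34.,  51.]), 0.74), (array([387., 311.,  26.,  37.]), 0.7), (array([453., 234.,  26.,  38.]), 0.55), (array([139., 214.,  30.,  29.]), 0.38)]
mug scene [(array([364., 346.]), 0.76, array([ 0.757, -0.095]))]
mug top [(array([3
[... 711 characters left out ...]
(array([403., 197.]), 0.94, array([ 0.723, -0.319]))]
oil scene [(array([457., 274.]), 0.59, array([0.751, 0.282]))]
oil top [(array([207., 180.]), 0.66, array([0.756, 0.289])), (array([345., 284.]), 0.22, array([ 0.449, -0.143]))]
{'t': 1.6, 'joint_positions': array([ 1.204,  0.053,  1.613, -0.   ,  1.476, -0.119]), 'joint_velocities': array([-0.002, -0.001,  0.002, -0.001,  0.   , -0.001]), 'joint_torque': array([  0.   , -39.367, -37.045,  -0.   ,   0.001,  -0.   ]), 'position': array([0.153, 0.606, 0.231]), 'tool_rot': array([3.142, 0.   , 2.894]), 'ft_force': array([-0.364,  0.181, -0.473]), 'moment': array([-0.077, -0.024,  0.019]), 'grip_force': 0.0, 'finger_gap': 0.08547511244064655}
```

View pics/scene0.png

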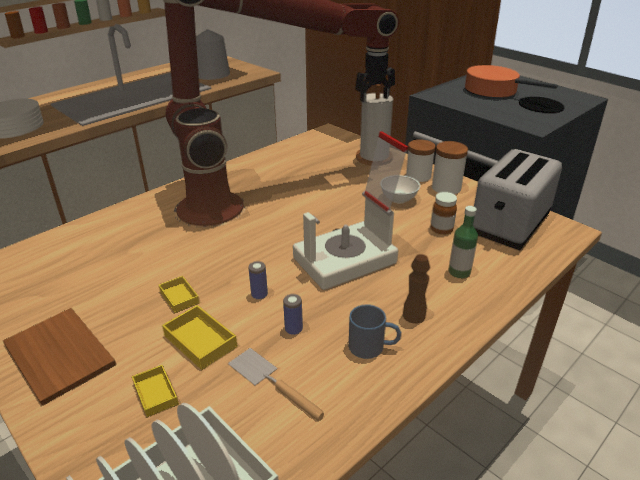

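View pics/top0.png

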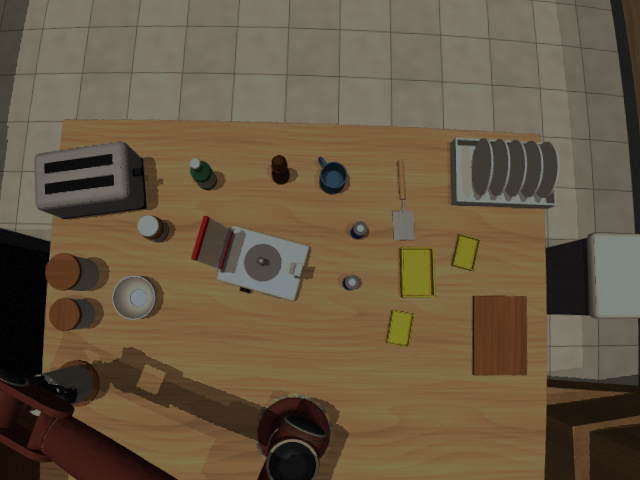

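The scene view shows the two stems at (258,280) and (293,314) px, with the drive at (345,250). There are three yellow trays: (200,337), (179,294) and (155,390) in scene, which are (416,272), (400,328) and (466,252) in top. The one at top (416,272) is clearly the largest, so it fits. I'll confirm it in an enlarged crop along with the stems and drive.

```bash
cat > b.py <<'E'
from h import *
a=cv2.imread('pics/top0.png')[195:345,190:440];b=cv2.imread('pics/scene0.png')[180:380,150:410]
s=3.2
c=cv2.resize(a,None,fx=s,fy=s,interpolation=cv2.INTER_CUBIC);cv2.imwrite('pics/c1.png',c)
cv2.imwrite('pics/c2.png',cv2.resize(b,None,fx=3,fy=3,interpolation=cv2.INTER_CUBIC))
E
python3 b.py
```

```text
(no output)
```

View pics/c1.png

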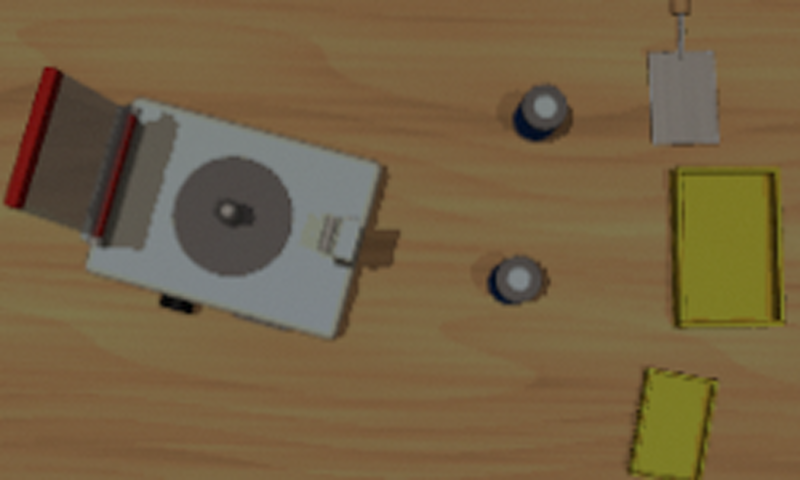

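View pics/c2.png

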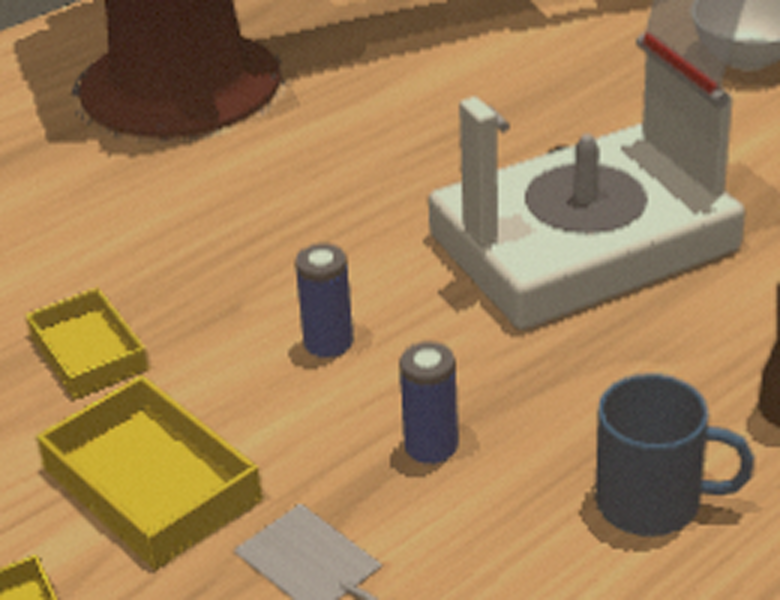

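The crops confirm it: the tray at top-crop (728,248), which is full px (417,272), is clearly the largest. The stem cap centres are at top-crop (545,107) and (519,278). The deck centre is at (232,216), and the catch post is on the right side of the drive.

```bash
cat > m.py <<'E'
from h import *
np.set_printoptions(precision=4,suppress=True)
p=bot.read_camera('top');q=bot.read_camera('scene')
t=lambda x,y:(190+(x+.5)/3.2-.5,195+(y+.5)/3.2-.5)
s=lambda x,y:(150+(x+.5)/3-.5,180+(y+.5)/3-.5)
for n,a,b,z in [('S1far',(545,107),(427,358),.09),('S2near',(519,278),(320,258),.09),('deck',(232,216),(586,198),.0515),('tip',(227,210),(588,140),.115)]:
    print(n,onz(p,t(*a),z),onz(q,s(*b),z),*tri(p,t(*a),q,s(*b)))
C=[onz(p,t(*c),.05)[:2] for c in [(385,163),(336,337),(88,268),(137,98)]]
C=np.array(C);print(C,C.mean(0));
y=(C[2]+C[3]-C[0]-C[1])/2;x=(C[0]+C[3]-C[1]-C[2])/2
print(np.linalg.norm(y),np.linalg.norm(x),'own y ang',np.arctan2(y[1],y[0]),'x ang',np.arctan2(x[1],x[0]))
e,d=tri(p,t(34,137),q,s(681,63));print('edge',e,d)
E_=[tri(p,t(*a),q,s(*b)) for a,b in [((53,72),(720,88)),((14,204),(645,40))]];print(E_)
# blue segmentation of stems (side) / tray
hsv=cv2.cvtColor(p['image'],cv2.COLOR_BGR2HSV)
m=((hsv[...,0]>22)&(hsv[...,0]<35)&(hsv[...,1]>190)&(hsv[...,2]>50)).astype(np.uint8)
n,L,st,ce=cv2.connectedComponentsWithStats(m)
for i in range(1,n):
    if st[i,4]>500: print('tray?',st[i],ce[i])
T=np.array([onz(p,t(*c),.035)[:2] for c in [(672,167),(778,167),(783,326),(676,328)]]);print(T,T.mean(0),np.linalg.norm(T[1]-T[0]),np.linalg.norm(T[2]-T[1]))
E
python3 m.py
```

```text
S1far [ 0.6061 -0.1761  0.09  ] [ 0.6021 -0.1726  0.09  ] [ 0.6056 -0.1756  0.0939] 0.0001750888438362734
S2near [ 0.4518 -0.155   0.09  ] [ 0.4467 -0.1524  0.09  ] [ 0.4513 -0.155   0.0939] 0.0010018636110249103
deck [0.5032 0.1043 0.0515] [0.5006 0.1063 0.0515] [0.5029 0.104  0.0538] 0.00035189174644376103
tip [0.5031 0.1042 0.115 ] [0.5022 0.105  0.115 ] [0.5031 0.1041 0.1158] 3.5789123637615444e-05
[[ 0.556  -0.0341]
 [ 0.3959  0.0063]
 [ 0.452   0.2341]
 [ 0.6099  0.1962]] [0.5035 0.1006]
0.23555387517356935 0.16372589387714281 own y ang 1.3353380067745437 x ang -0.24153222469410016
edge [0.533 0.242 0.159] 0.06929789388879425
[(array([0.5889, 0.2287, 0.1624]), np.float64(0.06813820128934588)), (array([0.4761, 0.2568, 0.1539]), np.float64(0.06945563077977046))]
[[ 0.5615 -0.3027]
 [ 0.5642 -0.4037]
 [ 0.4155 -0.4083]
 [ 0.4117 -0.3074]] [ 0.4882 -0.3555] 0.1010743144318231 0.14884747944180604
```

>>> {"fn": "step_arm", "kwargs": {
  "rows": [
    [[0,0,0],[-1,-1,0],1],
    [[0,0,0],[-1,-1,0],1],
    [[0,0,0],[-1,-1,0],1],
    [[0,0,0],[-1,-1,0],1]
  ]
}}

```text
t: 2.2
position: [0.2414, 0.4584, 0.2315]
tool_rot: [3.141, 0.001, 2.89]
ft_force: [0.0, 0.9, 0.1]
finger_gap: 0.0855
grip_force: 0.0
```

>>> {"fn": "step_arm", "kwargs": {
  "rows": [
    [[0,0,0],[-1,-1,0],1],
    [[0,0,0],[-1,-1,0],1],
    [[0,0,0],[-1,-1,0],1]
  ]
}}

```text
t: 2.58
position: [0.3277, 0.3135, 0.2316]
tool_rot: [3.141, 0.001, 2.894]
ft_force: [-0.2, 0.6, 0.1]
finger_gap: 0.0855
grip_force: 0.0
```

>>> {"fn": "step_arm", "kwargs": {
  "rows": [
    [[0,0,0],[-1,-1,0],1],
    [[0,0,0],[-1,-1,0],1],
    [[0,0,0],[-1,-1,0],1]
  ]
}}

```text
t: 2.95
position: [0.4151, 0.1674, 0.2317]
tool_rot: [3.141, 0.001, 2.893]
ft_force: [0.2, -0.3, 0.6]
finger_gap: 0.0858
grip_force: 0.0
```

>>> {"fn": "step_arm", "kwargs": {
  "rows": [
    [[0,0,0],[-0.95,-1,0],1],
    [[0,0,0],[-0.95,-1,0],1],
    [[0,0,0],[-0.95,-1,0],1]
  ]
}}

```text
t: 3.32
position: [0.4965, 0.0227, 0.2316]
tool_rot: [3.141, 0.001, 2.893]
ft_force: [-0.1, 0.6, -0.2]
finger_gap: 0.0855
grip_force: 0.0
```

>>> {"fn": "step_arm", "kwargs": {
  "rows": [
    [[0,0,0],[0,-1,0],1],
    [[0,0,0],[0,-1,0],1],
    [[0,0,0],[0,-1,0],1]
  ]
}}

```text
t: 3.7
position: [0.4656, -0.0945, 0.2315]
tool_rot: [-3.141, 0.0, 2.889]
ft_force: [0.5, 0.4, 0.2]
finger_gap: 0.0854
grip_force: 0.0
```

>>> {"fn": "step_arm", "kwargs": {
  "rows": [
    [[0,0,0],[-0.01,-0.52,0.3],1],
    [[0,0,0],[-0.01,-0.52,0.7],1],
    [[0,0,0],[-0.01,-0.52,0.7],1],
    [[0,0,0],[-0.01,-0.52,0.7],1]
  ]
}}

```text
t: 4.2
position: [0.4528, -0.152, 0.149]
tool_rot: [3.142, 0.002, 2.896]
ft_force: [-0.5, -0.3, -0.3]
finger_gap: 0.0854
grip_force: 0.0
```

```bash
cat > go.py <<'E'
from h import *
import sys
s=bot.sense();t=np.array([float(v) for v in sys.argv[1:4]])
M=R.from_euler('xyz',s['tool_rot']).as_matrix()
print('pos',np.round(s['position'],4),np.round(s['tool_rot'],4),'F',np.round(s['ft_force'],1),'t',s['t']);print('units',np.round(M.T@(t-s['position'])/.12,3))
E
python3 go.py 0.4513 -0.1552 0.05
python3 - <<'E'
from h import *
p=bot.read_camera('scene');cv2.imwrite('pics/g.png',cv2.resize(p['image'][180:340,180:360],None,fx=4,fy=3.5,interpolation=cv2.INTER_CUBIC)[:, :])
E
```

```text
pos [ 0.4528 -0.152   0.149 ] [3.1415e+00 1.7000e-03 2.8956e+00] F [-0.5 -0.3 -0.3] t 4.2
units [ 0.007 -0.029  0.825]
```

View pics/g.png

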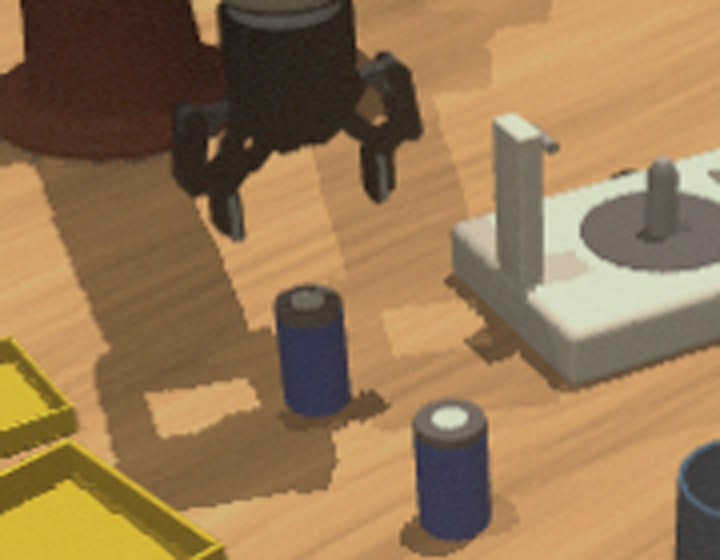

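The open gripper hangs over the near stem at crop (312,345), and its fingers straddle it. I'll descend and close.

>>> {"fn": "step_arm", "kwargs": {
  "rows": [
    [[0,0,0],[0.01,-0.02,0.4],1],
    [[0,0,0],[0.01,-0.02,0.82],1],
    [[0,0,0],[0.01,-0.02,0.82],1],
    [[0,0,0],[0.01,-0.02,0.82],0.2],
    [[0,0,0],[0.01,-0.02,0.82],0.2],
    [[0,0,0],[0.01,-0.02,0.82],0.2],
    [[0,0,0],[0.01,-0.02,0.82],0.2],
    [[0,0,0],[0.01,-0.02,0.82],0.2],
    [[0,0,0],[0.01,-0.02,0.82],0.2]
  ],
  "force": 35
}}

```text
t: 5.38
position: [0.4519, -0.1556, 0.052]
tool_rot: [-3.141, 0.005, 2.894]
ft_force: [-0.5, 1.6, 5.4]
finger_gap: 0.0411
grip_force: 34.9
```

```bash
python3 go.py 0.4513 -0.1552 0.05
```

```text
pos [ 0.4519 -0.1556  0.052 ] [-3.1411  0.005   2.8936] F [-0.5  1.6  5.4] t 5.375
units [0.006 0.002 0.016]
```

>>> {"fn": "step_arm", "kwargs": {
  "rows": [
    [[0,0,0],[0,0,-0.4],0.2],
    [[0,0,0],[0,0,-0.9],0.2],
    [[0,0,0],[0,0,-1],0.2]
  ]
}}

```text
t: 5.75
position: [0.4526, -0.1564, 0.1755]
tool_rot: [-3.139, 0.011, 2.894]
ft_force: [0.5, -0.6, -2.0]
finger_gap: 0.0415
grip_force: 36.4
```

>>> {"fn": "step_arm", "kwargs": {
  "rows": [
    [[0,0,0],[0,0.1,-0.5],0.2],
    [[0,0,0],[0,0.5,-0.8],0.2],
    [[0,0,0],[0.06,1,-0.8],0.2],
    [[0,0,0],[0.06,1,-0.8],0.2]
  ]
}}

```text
t: 6.25
position: [0.4722, -0.0336, 0.2651]
tool_rot: [3.141, 0.0, 2.9]
ft_force: [0.2, -0.6, -1.5]
finger_gap: 0.0415
grip_force: 36.5
```

>>> {"fn": "step_arm", "kwargs": {
  "rows": [
    [[0,0,0],[0.06,0.5,0],0.2],
    [[0,0,0],[0.06,1,0],0.2],
    [[0,0,0],[0.06,1,0],0.2],
    [[0,0,0],[0.06,1,0],0.2]
  ]
}}

```text
t: 6.75
position: [0.4943, 0.0805, 0.264]
tool_rot: [-3.14, -0.001, 2.893]
ft_force: [-0.2, -0.4, -1.1]
finger_gap: 0.0414
grip_force: 36.9
```

```bash
python3 go.py 0.5034 0.104 0.172
```

```text
pos [0.4943 0.0805 0.264 ] [-3.1403e+00 -1.4000e-03  2.8934e+00] F [-0.2 -0.4 -1.1] t 6.75
units [-0.026  0.209  0.766]
```

>>> {"fn": "step_arm", "kwargs": {
  "rows": [
    [[0,0,0],[-0.026,0.2,0.2],0.2],
    [[0,0,0],[-0.026,0.209,0.6],0.2],
    [[0,0,0],[-0.026,0.209,0.72],0.2],
    [[0,0,0],[-0.026,0.209,0.72],0.2],
    [[0,0,0],[-0.026,0.209,0.72],0.2]
  ]
}}

```text
t: 7.38
position: [0.5051, 0.1043, 0.1807]
tool_rot: [3.141, 0.003, 2.893]
ft_force: [0.3, 0.3, 0.0]
finger_gap: 0.0415
grip_force: 36.9
```

```bash
python3 go.py 0.5034 0.104 0.146
python3 - <<'E'
from h import *
p=bot.read_camera('scene');a=cv2.resize(p['image'][170:290,290:400],None,fx=5,fy=5,interpolation=cv2.INTER_CUBIC)
cv2.imwrite('pics/g2.png',a)
E
```

```text
pos [0.5051 0.1043 0.1807] [3.1407 0.0033 2.8926] F [0.3 0.3 0. ] t 7.375
units [ 0.014 -0.006  0.289]
```

View pics/g2.png

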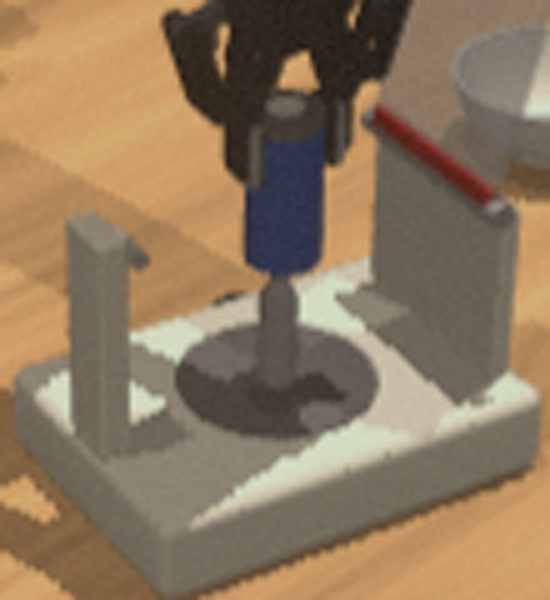

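The stem hangs over the spindle, about 1 px right of it (stem bottom at crop x≈283, spindle at x≈279). That matches the measured 1.7 mm offset, so I'll correct it and lower slowly.

>>> {"fn": "step_arm", "kwargs": {
  "rows": [
    [[0,0,0],[0.014,-0.005,0],0.2],
    [[0,0,0],[0.014,-0.005,0.08],0.2],
    [[0,0,0],[0.014,-0.005,0.14],0.2],
    [[0,0,0],[0.014,-0.005,0.2],0.2],
    [[0,0,0],[0.014,-0.005,0.25],0.2],
    [[0,0,0],[0.014,-0.005,0.25],0.2],
    [[0,0,0],[0.014,-0.005,0.25],0.2]
  ]
}}

```text
t: 8.3
position: [0.5021, 0.1044, 0.1482]
tool_rot: [-3.141, 0.0, 2.894]
ft_force: [2.1, -2.5, -2.2]
finger_gap: 0.0415
grip_force: 36.6
```

```bash
python3 go.py 0.5034 0.104 0.132
```

```text
pos [0.5021 0.1044 0.1482] [-3.1409e+00  1.0000e-04  2.8937e+00] F [ 2.1 -2.5 -2.2] t 8.3
units [-0.011 -0.001  0.135]
```

>>> {"fn": "step_arm", "kwargs": {
  "rows": [
    [[0,0,0],[-0.008,-0.006,0.05],0.2],
    [[0,0,0],[-0.008,-0.006,0.1],0.2],
    [[0,0,0],[-0.008,-0.006,0.13],0.2],
    [[0,0,0],[-0.008,-0.006,0.13],0.2]
  ]
}}

```text
t: 8.8
position: [0.5025, 0.1039, 0.1324]
tool_rot: [-3.142, -0.001, 2.894]
ft_force: [0.4, 0.4, -1.2]
finger_gap: 0.0416
grip_force: 36.9
```

>>> {"fn": "step_arm", "kwargs": {
  "rows": [
    [[0,0,0],[0,0,0.02],0.2],
    [[0,0,0],[0,0,0.03],0.2],
    [[0,0,0],[0,0,0.03],0.2]
  ]
}}

```text
t: 9.18
position: [0.5027, 0.1038, 0.1292]
tool_rot: [-3.142, -0.0, 2.894]
ft_force: [0.3, -0.1, -1.3]
finger_gap: 0.0415
grip_force: 36.9
```

>>> {"fn": "step_arm", "kwargs": {
  "rows": [
    [[0,0,0],[0,0,0.02],0.2],
    [[0,0,0],[0,0,0.03],0.2],
    [[0,0,0],[0,0,0.03],0.2]
  ]
}}

```text
t: 9.55
position: [0.5027, 0.1038, 0.1255]
tool_rot: [-3.141, -0.0, 2.894]
ft_force: [-0.6, 0.0, -0.4]
finger_gap: 0.0418
grip_force: 36.9
```

>>> {"fn": "step_arm", "kwargs": {
  "rows": [
    [[0,0,0],[0,0,0.01],0.2],
    [[0,0,0],[0,0,0.025],0.2],
    [[0,0,0],[0,0,0.025],0.2]
  ]
}}

```text
t: 9.93
position: [0.5026, 0.1038, 0.1224]
tool_rot: [-3.141, -0.0, 2.894]
ft_force: [-0.9, 0.2, -1.1]
finger_gap: 0.0421
grip_force: 36.9
```

>>> {"fn": "step_arm", "kwargs": {
  "rows": [
    [[0,0,0],[0,0,0.01],0.2],
    [[0,0,0],[0,0,0.025],0.2],
    [[0,0,0],[0,0,0.025],0.2]
  ]
}}

```text
t: 10.3
position: [0.5026, 0.1038, 0.1194]
tool_rot: [-3.141, -0.0, 2.894]
ft_force: [0.7, -0.7, -1.2]
finger_gap: 0.0417
grip_force: 36.9
```

No resistance yet, 8 mm past where the blockage would stop it, so this looks like the good stem. I'll carry on down.

>>> {"fn": "step_arm", "kwargs": {
  "rows": [
    [[0,0,0],[0,0,0.03],0.2],
    [[0,0,0],[0,0,0.06],0.2],
    [[0,0,0],[0,0,0.08],0.2],
    [[0,0,0],[0,0,0.08],0.2]
  ]
}}

```text
t: 10.8
position: [0.5026, 0.1037, 0.1097]
tool_rot: [-3.141, -0.001, 2.894]
ft_force: [0.2, -0.1, -0.9]
finger_gap: 0.0417
grip_force: 36.9
```

>>> {"fn": "step_arm", "kwargs": {
  "rows": [
    [[0,0,0],[0,0,0.02],0.2],
    [[0,0,0],[0,0,0.03],0.2],
    [[0,0,0],[0,0,0.03],0.2]
  ]
}}

```text
t: 11.18
position: [0.5027, 0.1038, 0.1064]
tool_rot: [-3.141, -0.0, 2.894]
ft_force: [0.1, 0.7, -0.9]
finger_gap: 0.0419
grip_force: 36.9
```

>>> {"fn": "step_arm", "kwargs": {
  "rows": [
    [[0,0,0],[0,0,0.01],0.2],
    [[0,0,0],[0,0,0.02],0.2],
    [[0,0,0],[0,0,0.02],0.2]
  ]
}}

```text
t: 11.55
position: [0.5027, 0.1038, 0.1039]
tool_rot: [-3.141, -0.0, 2.894]
ft_force: [-0.5, 0.5, -1.5]
finger_gap: 0.0416
grip_force: 36.9
```

>>> {"fn": "step_arm", "kwargs": {
  "rows": [
    [[0,0,0],[0,0,0.01],0.2],
    [[0,0,0],[0,0,0.01],1],
    [[0,0,0],[0,0,0.01],1],
    [[0,0,0],[0,0,0.01],1],
    [[0,0,0],[0,0,0.01],1],
    [[0,0,0],[0,0,-0.2],1],
    [[0,0,0],[0,0,-0.6],1],
    [[0,0,0],[0,0,-1],1],
    [[0,0,0],[0,0,-1],1]
  ]
}}

```text
t: 12.68
position: [0.5056, 0.104, 0.2298]
tool_rot: [3.139, 0.01, 2.894]
ft_force: [-0.6, -0.1, -0.1]
finger_gap: 0.0853
grip_force: 0.0
```

>>> {"fn": "step_arm", "kwargs": {
  "rows": [
    [[0,0,0],[-0.4,-0.4,0],1],
    [[0,0,0],[-0.8,-0.8,0],1],
    [[0,0,0],[-1,-1,0],1],
    [[0,0,0],[-1,-1,0],1]
  ]
}}

```text
t: 13.18
position: [0.59, -0.0444, 0.2224]
tool_rot: [-3.141, -0.002, 2.89]
ft_force: [0.5, 0.8, -0.2]
finger_gap: 0.0853
grip_force: 0.0
```

>>> {"fn": "step_arm", "kwargs": {
  "rows": [
    [[0,0,0],[-0.4,-0.5,0],1],
    [[0,0,0],[-0.4,-1,0.4],1],
    [[0,0,0],[-0.4,-1,0.6],1],
    [[0,0,0],[-0.4,-1,0.6],1],
    [[0,0,0],[-0.4,-1,0.6],1]
  ]
}}

```text
t: 13.8
position: [0.6072, -0.1689, 0.1529]
tool_rot: [3.141, 0.001, 2.895]
ft_force: [-1.1, 0.5, -0.2]
finger_gap: 0.0854
grip_force: 0.0
```

```bash
python3 go.py 0.6056 -0.1757 0.052
python3 - <<'E'
from h import *
p=bot.read_camera('top');q=bot.read_camera('scene')
a=cv2.resize(p['image'][180:300,190:390],None,fx=3.5,fy=3.5,interpolation=cv2.INTER_CUBIC)
b=cv2.resize(q['image'][170:340,230:410],None,fx=2.0,fy=2.0,interpolation=cv2.INTER_CUBIC)
cv2.imwrite('pics/g3.png',a); cv2.imwrite('pics/g4.png',cv2.resize(q['image'][120:350,200:420],None,fx=2.6,fy=2.6,interpolation=cv2.INTER_CUBIC))
E
```

```text
pos [ 0.6072 -0.1689  0.1529] [3.1411e+00 7.0000e-04 2.8949e+00] F [-1.1  0.5 -0.2] t 13.8
units [-0.001 -0.059  0.841]
```

View pics/g4.png

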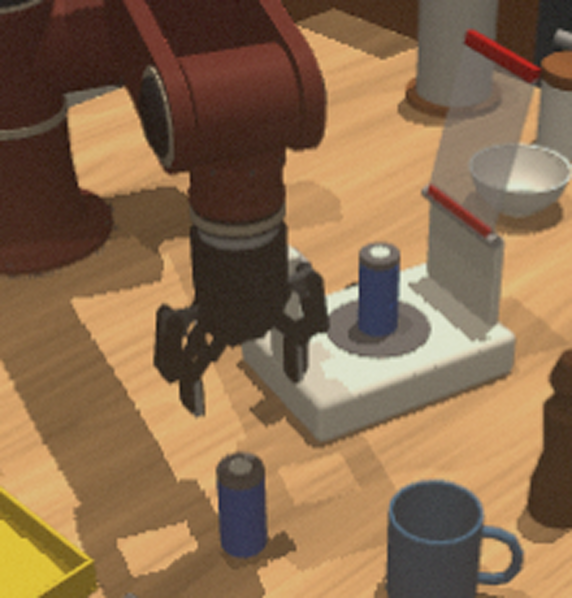

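The good stem stands on the deck at crop (379,290), with the guard still upright behind it. Next I'll grasp the other stem at (242,505).

>>> {"fn": "step_arm", "kwargs": {
  "rows": [
    [[0,0,0],[0,-0.045,0.2],1],
    [[0,0,0],[0,-0.045,0.6],1],
    [[0,0,0],[0,-0.045,0.84],1],
    [[0,0,0],[0,-0.045,0.84],1],
    [[0,0,0],[0,-0.045,0.84],0.2],
    [[0,0,0],[0,-0.045,0.84],0.2],
    [[0,0,0],[0,-0.045,0.84],0.2],
    [[0,0,0],[0,-0.045,0.84],0.2],
    [[0,0,0],[0,-0.045,0.84],0.2],
    [[0,0,0],[0,-0.045,0.84],0.2]
  ],
  "force": 35
}}

```text
t: 15.15
position: [0.607, -0.1759, 0.0539]
tool_rot: [-3.141, 0.004, 2.894]
ft_force: [-0.3, 0.5, 5.8]
finger_gap: 0.0413
grip_force: 35.7
```

>>> {"fn": "step_arm", "kwargs": {
  "rows": [
    [[0,0,0],[0,0,-0.3],0.2],
    [[0,0,0],[0,0,-0.7],0.2],
    [[0,0,0],[0.2,-0.5,-0.7],0.2],
    [[0,0,0],[0.58,-1,-0.7],0.2],
    [[0,0,0],[0.58,-1,-0.7],0.2],
    [[0,0,0],[0.58,-1,-0.7],0.2]
  ]
}}

```text
t: 15.9
position: [0.5081, -0.2749, 0.1353]
tool_rot: [3.141, 0.0, 2.892]
ft_force: [0.4, 0.5, -1.2]
finger_gap: 0.0416
grip_force: 36.3
```

>>> {"fn": "step_arm", "kwargs": {
  "rows": [
    [[0,0,0],[0,-0.3,0],0.2],
    [[0,0,0],[0,-0.6,0],0.2],
    [[0,0,0],[0,-0.6,0],0.2],
    [[0,0,0],[0,-0.6,0],0.2]
  ]
}}

```text
t: 16.4
position: [0.4918, -0.3432, 0.135]
tool_rot: [3.141, -0.0, 2.895]
ft_force: [-0.4, 0.1, -1.6]
finger_gap: 0.0411
grip_force: 36.4
```

```bash
python3 go.py 0.488 -0.3555 0.059
```

```text
pos [ 0.4918 -0.3432  0.135 ] [ 3.1406e+00 -2.0000e-04  2.8950e+00] F [-0.4  0.1 -1.6] t 16.4
units [ 0.006 -0.108  0.633]
```

>>> {"fn": "step_arm", "kwargs": {
  "rows": [
    [[0,0,0],[0.006,-0.1,0.1],0.2],
    [[0,0,0],[0.006,-0.1,0.4],0.2],
    [[0,0,0],[0.006,-0.1,0.58],0.2],
    [[0,0,0],[0.006,-0.1,0.61],0.2],
    [[0,0,0],[0.006,-0.1,0.61],0.2]
  ]
}}

```text
t: 17.02
position: [0.4876, -0.3559, 0.0624]
tool_rot: [-3.141, 0.0, 2.894]
ft_force: [-0.8, -0.8, -1.1]
finger_gap: 0.0413
grip_force: 36.4
```

>>> {"fn": "step_arm", "kwargs": {
  "rows": [
    [[0,0,0],[0,0,0.01],0.2],
    [[0,0,0],[0,0,0.02],0.2],
    [[0,0,0],[0,0,0.02],0.2]
  ]
}}

```text
t: 17.4
position: [0.4874, -0.356, 0.0601]
tool_rot: [-3.141, 0.001, 2.894]
ft_force: [0.6, -0.2, -0.8]
finger_gap: 0.0414
grip_force: 36.4
```

>>> {"fn": "step_arm", "kwargs": {
  "rows": [
    [[0,0,0],[0,0,0.01],0.2],
    [[0,0,0],[0,0,0.02],0.2],
    [[0,0,0],[0,0,0.02],0.2]
  ]
}}

```text
t: 17.77
position: [0.4877, -0.3562, 0.0589]
tool_rot: [-3.141, 0.0, 2.894]
ft_force: [-3.0, 1.5, 6.8]
finger_gap: 0.0412
grip_force: 37.0
```

>>> {"fn": "step_arm", "kwargs": {
  "rows": [
    [[0,0,0],[0,0,0],1],
    [[0,0,0],[0,0,0],1],
    [[0,0,0],[0,0,0],1],
    [[0,0,0],[0,0,0],1],
    [[0,0,0],[0,0,-0.2],1],
    [[0,0,0],[0,0,-0.6],1],
    [[0,0,0],[0,0,-1],1],
    [[0,0,0],[0,0,-1],1]
  ]
}}

```text
t: 18.77
position: [0.4896, -0.358, 0.1834]
tool_rot: [-3.137, 0.009, 2.894]
ft_force: [0.2, -0.4, -0.3]
finger_gap: 0.0851
grip_force: 0.0
```

>>> {"fn": "step_arm", "kwargs": {
  "rows": [
    [[0,0,0],[0.15,0.4,-0.6],0],
    [[0,0,0],[0.15,0.8,-1],0],
    [[0,0,0],[0.15,1,-1],0],
    [[0,0,0],[0.15,1,-1],0]
  ]
}}

```text
t: 19.27
position: [0.5005, -0.2334, 0.2995]
tool_rot: [-3.141, 0.004, 2.897]
ft_force: [-0.5, -1.5, -0.0]
finger_gap: 0.0119
grip_force: 0.0
```

>>> {"fn": "step_arm", "kwargs": {
  "rows": [
    [[0,0,0],[0.15,0.5,-0.5],0],
    [[0,0,0],[0.15,1,-0.9],0],
    [[0,0,0],[0.15,1,-0.9],0],
    [[0,0,0],[0.15,1,-0.9],0]
  ]
}}

```text
t: 19.77
position: [0.512, -0.1138, 0.4063]
tool_rot: [-3.141, 0.002, 2.896]
ft_force: [-0.2, 0.5, -0.0]
finger_gap: 0.0001
grip_force: 0.0
```

>>> {"fn": "step_arm", "kwargs": {
  "rows": [
    [[0,0,0],[0.15,0.5,0],0],
    [[0,0,0],[0.15,1,0],0],
    [[0,0,0],[0.15,1,0],0],
    [[0,0,0],[0.15,1,0],0]
  ]
}}

```text
t: 20.27
position: [0.523, 0.0053, 0.4028]
tool_rot: [-3.14, -0.004, 2.893]
ft_force: [1.3, 0.6, 0.1]
finger_gap: -0.0006
grip_force: 0.0
```

```bash
cat > v.py <<'E'
from h import *
np.set_printoptions(precision=4,suppress=True)
p=bot.read_camera('top');q=bot.read_camera('scene')
for l in('guard_edge','stem_a','spindle','guard_hinge'):
    a=bot.tip_of(l,p);b=bot.tip_of(l,q)
    print(l,[(np.round(d['pixel'][::-1],1),round(d['conf'],2)) for d in a[:3]],[(np.round(d['pixel'][::-1],1),round(d['conf'],2)) for d in b[:3]])
    if a and b: print(*tri(p,a[0]['pixel'][::-1],q,b[0]['pixel'][::-1]))
c=np.array([.503,.104]);u=np.array([.234,.972])
for th in(1.6,1.7,1.8,1.9): 
    y=.095-.174*np.cos(th);X=[*(c+u*y),.155+.174*np.sin(th)];print(th,X,proj(p,X),proj(q,X))
E
python3 v.py;python3 go.py 0.555 0.31 0.41
```

```text
guard_edge [(array([196.4, 235. ]), 0.68)] [(array([388.6, 141.4]), 0.63), (array([415.3, 317.2]), 0.21)]
[0.5337 0.2369 0.3282] 0.020528620206582703
stem_a [(array([415.1, 272.6]), 0.61), (array([259. , 264.4]), 0.38)] [(array([200.8, 339.6]), 0.89), (array([345.1, 244.9]), 0.81)]
[ 0.4878 -0.3558  0.0062] 0.0012070172960263294
spindle [] []
guard_hinge [(array([227.2, 254.3]), 0.61)] [(array([375.8, 205.2]), 0.81)]
[0.5178 0.1975 0.1475] 0.010127405480025175
1.6 [np.float64(0.5264188877500193), np.float64(0.20127845680777234), np.float64(0.3289258069292219)] [213.8508 241.5803] [381.2394 143.4454]
1.7 [np.float64(0.5304760324297366), np.float64(0.21813121163121346), np.float64(0.3275496770187295)] [207.0448 239.773 ] [386.8149 142.5329]
1.8 [np.float64(0.5344807604875237), np.float64(0.23476623587125245), np.float64(0.3244494877728059)] [200.4969 238.091 ] [392.2016 142.2836]
1.9 [np.float64(0.5383930580044144), np.float64(0.2510173178644906), np.float64(0.3196562152576101)] [194.2961 236.5567] [397.3406 142.6869]
pos [0.5232 0.0061 0.4054] [3.1416e+00 3.0000e-04 2.8932e+00] F [-0.4 -0.6  0.6] t 20.775
units [ 0.366  2.52  -0.038]
```

>>> {"fn": "step_arm", "kwargs": {
  "rows": [
    [[0,0,0],[0.19,0.5,0],0],
    [[0,0,0],[0.19,1,0],0],
    [[0,0,0],[0.19,1,0],0]
  ]
}}

```text
t: 21.15
position: [0.5304, 0.1316, 0.4049]
tool_rot: [3.141, -0.001, 2.899]
ft_force: [-1.6, -0.4, -0.0]
finger_gap: 0.0
grip_force: 0.0
```

>>> {"fn": "step_arm", "kwargs": {
  "rows": [
    [[0,0,0],[0.19,0.5,0],0],
    [[0,0,0],[0.19,1,0],0],
    [[0,0,0],[0.19,1,0],0],
    [[0,0,0],[0.19,1,0],0]
  ]
}}

```text
t: 21.65
position: [0.538, 0.2496, 0.4052]
tool_rot: [-3.141, -0.0, 2.893]
ft_force: [-0.2, -0.7, 0.2]
finger_gap: -0.0005
grip_force: 0.0
```

>>> {"fn": "step_arm", "kwargs": {
  "rows": [
    [[0,0,0],[0,0.4,0],0],
    [[0,0,0],[0,0.4,0],0],
    [[0,0,0],[0,0.4,0.4],0],
    [[0,0,0],[0,0.4,0.78],0],
    [[0,0,0],[0,0.4,0.78],0],
    [[0,0,0],[0,0.4,0.78],0]
  ]
}}

```text
t: 22.4
position: [0.5505, 0.2959, 0.3143]
tool_rot: [3.14, 0.003, 2.892]
ft_force: [0.9, 0.5, 1.7]
finger_gap: -0.0001
grip_force: 0.0
```

```bash
cat > own.py <<'E'
from h import *
import sys
c=np.array([.5031,.1041]);a=1.335;u=np.array([np.cos(a),np.sin(a)]);x=np.array([u[1],-u[0]])
s=bot.sense();p=s['position'];M=R.from_euler('xyz',s['tool_rot']).as_matrix()
print('own',np.round([(p[:2]-c)@x,(p[:2]-c)@u,p[2]],4),'F',np.round(s['ft_force'],1),'t',s['t'])
for w in sys.argv[1:]:
    y,z=map(float,w.split(','));t=np.r_[c+u*y,z];print(w,np.round(M.T@(t-p)/.12,2))
E
python3 own.py .116,.312 .033,.297 -- ; python3 - <<'E'
from h import *
q=bot.read_camera('scene');cv2.imwrite('pics/g5.png',cv2.resize(q['image'][80:280,270:440],None,fx=3,fy=3,interpolation=cv2.INTER_CUBIC))
E
```

```text
own [0.0013 0.1976 0.3143] F [0.9 0.5 1.7] t 22.4
.116,.312 [ 0.   -0.68  0.02]
.033,.297 [-0.01 -1.37  0.14]Traceback (most recent call last):
  File "own.py", line 7, in <module>
    y,z=map(float,w.split(','));t=np.r_[c+u*y,z];print(w,np.round(M.T@(t-p)/.12,2))
    ^^^
ValueError: could not convert string to float: '--'
```

View pics/g5.png

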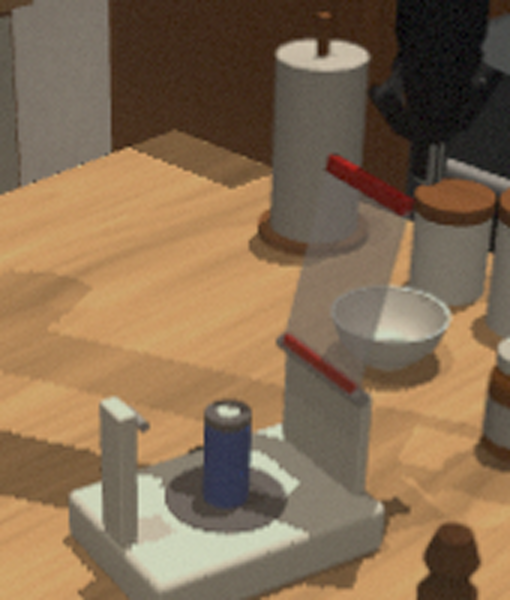

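The closed gripper is behind the red bar (crop 430,150, bar at 370,185). Now I'll push the guard over along its arc.

>>> {"fn": "step_arm", "kwargs": {
  "rows": [
    [[0,0,0],[0,-0.2,0],0],
    [[0,0,0],[0,-0.4,0],0],
    [[0,0,0],[0,-0.6,0.02],0],
    [[0,0,0],[0,-0.8,0.04],0],
    [[0,0,0],[0,-1,0.07],0]
  ]
}}

```text
t: 23.08
position: [0.5198, 0.1788, 0.3034]
tool_rot: [3.141, 0.001, 2.893]
ft_force: [1.1, 0.4, 0.3]
finger_gap: -0.0001
grip_force: 0.5
```

```bash
python3 own.py .033,.297 .0,.275 -.033,.24;python3 v.py | head -2
```

```text
own [-0.0012  0.0766  0.3034] F [1.1 0.4 0.3] t 23.075
.033,.297 [-0.01 -0.36  0.05]
.0,.275 [-0.02 -0.64  0.24]
-.033,.24 [-0.02 -0.91  0.53]
guard_edge [(array([333.2, 184.1]), 0.56), (array([227.3, 246.2]), 0.47)] [(array([363.6, 149.8]), 0.66)]
[ 0.6662 -0.0587  0.437 ] 0.04630410353666705
```

>>> {"fn": "step_arm", "kwargs": {
  "rows": [
    [[0,0,0],[0,-0.18,0.03],0],
    [[0,0,0],[-0.01,-0.36,0.06],0],
    [[0,0,0],[-0.01,-0.5,0.14],0],
    [[0,0,0],[-0.01,-0.64,0.24],0],
    [[0,0,0],[-0.01,-0.78,0.38],0],
    [[0,0,0],[-0.01,-0.91,0.53],0],
    [[0,0,0],[-0.01,-0.91,0.53],0]
  ]
}}

```text
t: 24.45
position: [0.493, 0.0732, 0.2368]
tool_rot: [-3.14, -0.005, 2.892]
ft_force: [-0.2, -0.6, -1.3]
finger_gap: 0.0001
grip_force: 0.0
```

```bash
python3 own.py -.055,.205 -.065,.190 -.07,.179 -.072,.168;python3 v.py | head -2
```

```text
own [-0.0026 -0.0324  0.2368] F [-0.2 -0.6 -1.3] t 24.45
-.055,.205 [-0.03 -0.19  0.26]
-.065,.190 [-0.03 -0.27  0.39]
-.07,.179 [-0.03 -0.31  0.48]
-.072,.168 [-0.03 -0.33  0.57]
guard_edge [(array([275.1, 260.8]), 0.62)] [(array([327. , 190.4]), 0.64)]
[0.4894 0.0543 0.2377] 0.008803639636849901
```

>>> {"fn": "step_arm", "kwargs": {
  "rows": [
    [[0,0,0],[-0.02,-0.1,0.13],0],
    [[0,0,0],[-0.02,-0.19,0.26],0],
    [[0,0,0],[-0.02,-0.27,0.39],0],
    [[0,0,0],[-0.02,-0.31,0.48],0],
    [[0,0,0],[-0.02,-0.31,0.48],0]
  ]
}}

```text
t: 25.58
position: [0.4887, 0.0426, 0.1795]
tool_rot: [3.126, 0.0, 2.894]
ft_force: [10.1, 20.6, -5.1]
finger_gap: -0.0002
grip_force: 11.7
```

>>> {"fn": "step_arm", "kwargs": {
  "rows": [
    [[0,0,0],[0,-0.02,0.04],0],
    [[0,0,0],[0,-0.02,0.08],0],
    [[0,0,0],[0,-0.02,0.08],0]
  ]
}}

```text
t: 25.95
position: [0.4885, 0.0414, 0.171]
tool_rot: [3.124, 0.001, 2.894]
ft_force: [9.9, 23.3, -4.7]
finger_gap: -0.0
grip_force: 12.8
```

```bash
python3 own.py -.072,.161
```

```text
own [ 0.0004 -0.0644  0.171 ] F [ 9.9 23.3 -4.7] t 25.95
-.072,.161 [ 0.   -0.06  0.08]
```

The finger is touching the catch post (23 N sideways), so I'll back off and look.

>>> {"fn": "step_arm", "kwargs": {
  "rows": [
    [[0,0,0],[0,0.06,-0.02],0],
    [[0,0,0],[0,0.16,-0.06],0],
    [[0,0,0],[0,0.16,-0.06],0],
    [[0,0,0],[0,0.16,-0.06],0]
  ]
}}

```text
t: 26.45
position: [0.4918, 0.0536, 0.1795]
tool_rot: [-3.141, -0.0, 2.894]
ft_force: [0.4, 0.7, -0.1]
finger_gap: 0.0003
grip_force: 0.0
```

```bash
python3 own.py -.06,.165;python3 v.py | head -2; python3 - <<'E'
from h import *
q=bot.read_camera('scene');cv2.imwrite('pics/g6.png',cv2.resize(q['image'][150:290,285:405],None,fx=4.2,fy=4.2,interpolation=cv2.INTER_CUBIC))
E
```

```text
own [ 0.0008 -0.0518  0.1795] F [ 0.4  0.7 -0.1] t 26.45
-.06,.165 [ 0.01 -0.07  0.12]
guard_edge [(array([286.6, 265.1]), 0.95), (array([402.7, 199.6]), 0.62)] [(array([315.6, 218. ]), 0.9)]
[0.483  0.0243 0.1679] 0.014067951673271139
```

View pics/g6.png

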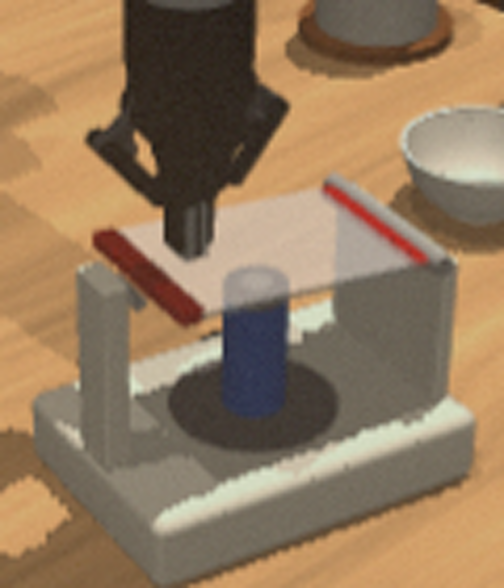

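The finger sits on the clear panel inboard of the red bar (crop 150,275), so the side force came from the bar. The guard is nearly down, resting at the catch. I'll hop onto the bar and press straight down.

>>> {"fn": "step_arm", "kwargs": {
  "rows": [
    [[0,0,0],[0,0,-0.14],0],
    [[0,0,0],[0,0,-0.14],0],
    [[0,0,0],[0,-0.2,-0.14],0],
    [[0,0,0],[0,-0.2,-0.14],0],
    [[0,0,0],[0,-0.2,-0.08],0],
    [[0,0,0],[0,-0.2,-0.04],0],
    [[0,0,0],[0,-0.2,-0.04],0]
  ]
}}

```text
t: 27.88
position: [0.4856, 0.0311, 0.1835]
tool_rot: [-3.141, -0.002, 2.894]
ft_force: [-0.0, 0.5, -0.5]
finger_gap: 0.0003
grip_force: 0.0
```

>>> {"fn": "step_arm", "kwargs": {
  "rows": [
    [[0,0,0],[0,0,0.03],0],
    [[0,0,0],[0,0,0.06],0],
    [[0,0,0],[0,0,0.06],0]
  ]
}}

```text
t: 28.25
position: [0.4858, 0.0307, 0.1768]
tool_rot: [-3.141, -0.001, 2.894]
ft_force: [-0.8, 0.4, -0.3]
finger_gap: -0.0001
grip_force: 0.0
```

```bash
python3 own.py -.076,.161
```

```text
own [ 0.0003 -0.0754  0.1768] F [-0.8  0.4 -0.3] t 28.25
-.076,.161 [ 0.   -0.    0.13]
```

>>> {"fn": "step_arm", "kwargs": {
  "rows": [
    [[0,0,0],[0,0,0.03],0],
    [[0,0,0],[0,0,0.05],0],
    [[0,0,0],[0,0,0.05],0]
  ]
}}

```text
t: 28.62
position: [0.4865, 0.0304, 0.1731]
tool_rot: [-3.141, 0.001, 2.894]
ft_force: [-2.4, -0.3, 7.5]
finger_gap: -0.0
grip_force: 3.5
```

>>> {"fn": "step_arm", "kwargs": {
  "rows": [
    [[0,0,0],[0,0,0.03],0],
    [[0,0,0],[0,0,0.04],0],
    [[0,0,0],[0,0,0.04],0]
  ]
}}

```text
t: 29.0
position: [0.4864, 0.0301, 0.1674]
tool_rot: [-3.141, 0.001, 2.894]
ft_force: [-1.9, -2.6, 4.0]
finger_gap: -0.0003
grip_force: 2.0
```

>>> {"fn": "step_arm", "kwargs": {
  "rows": [
    [[0,0,0],[0,0,0.02],0],
    [[0,0,0],[0,0,0.04],0],
    [[0,0,0],[0,0,0.04],0]
  ]
}}

```text
t: 29.38
position: [0.4858, 0.0309, 0.1611]
tool_rot: [3.141, -0.001, 2.894]
ft_force: [0.0, -0.6, 0.5]
finger_gap: -0.0001
grip_force: 0.0
```

>>> {"fn": "step_arm", "kwargs": {
  "rows": [
    [[0,0,0],[0,0,0.02],0],
    [[0,0,0],[0,0,0.02],0]
  ]
}}

```text
t: 29.62
position: [0.486, 0.0309, 0.1608]
tool_rot: [3.141, -0.001, 2.894]
ft_force: [-5.7, 0.0, 9.0]
finger_gap: -0.0002
grip_force: 4.7
```

>>> {"fn": "step_arm", "kwargs": {
  "rows": [
    [[0,0,0],[0,0,-0.3],0],
    [[0,0,0],[0,0,-0.7],0],
    [[0,0,0],[0,0,-1],0],
    [[0,0,0],[0,0,-1],0],
    [[0,0,0],[0,0,-1],0],
    [[0,0,0],[0,0,-1],0]
  ]
}}

```text
t: 30.38
position: [0.4852, 0.0308, 0.2771]
tool_rot: [-3.141, -0.003, 2.894]
ft_force: [-1.0, -0.1, 0.3]
finger_gap: 0.0003
grip_force: 0.0
```

```bash
python3 v.py | head -8; python3 - <<'E'
from h import *
p=bot.read_camera('top');q=bot.read_camera('scene')
c=np.array([.5031,.1041]);u=np.array([.234,.972])
for th in(0,.05,.1):
    X=[*(c+u*(.095-.174*np.cos(th))),.155+.174*np.sin(th)];print(th,proj(p,X),proj(q,X))
cv2.imwrite('pics/g7.png',cv2.resize(q['image'][170:390,150:410],None,fx=2.7,fy=2.7,interpolation=cv2.INTER_CUBIC))
E
```

```text
guard_edge [(array([285.4, 267.9]), 0.69)] [(array([313.8, 221.4]), 0.55)]
[0.4755 0.0267 0.1536] 0.01671352629849145
stem_a [(array([417.5, 275.2]), 0.76)] [(array([343.6, 247.2]), 0.78), (array([201.1, 340.2]), 0.75)]
[ 0.5796 -0.204   0.2635] 0.3049791119346001
spindle [] []
guard_hinge [(array([225.4, 249.9]), 0.84)] [(array([374.3, 201.6]), 0.79)]
[0.5229 0.1954 0.1628] 0.004598303509550535
1.6 [np.float64(0.5264188877500193), np.float64(0.20127845680777234), np.float64(0.3289258069292219)] [213.8508 241.5803] [381.2394 143.4454]
0 [287.54689427 266.58646693] [319.71045417 221.88559193]
0.05 [287.39971428 266.32332043] [319.76727231 218.94295492]
0.1 [287.09459483 266.01529706] [319.9736772  215.94057084]
```

View pics/g7.png

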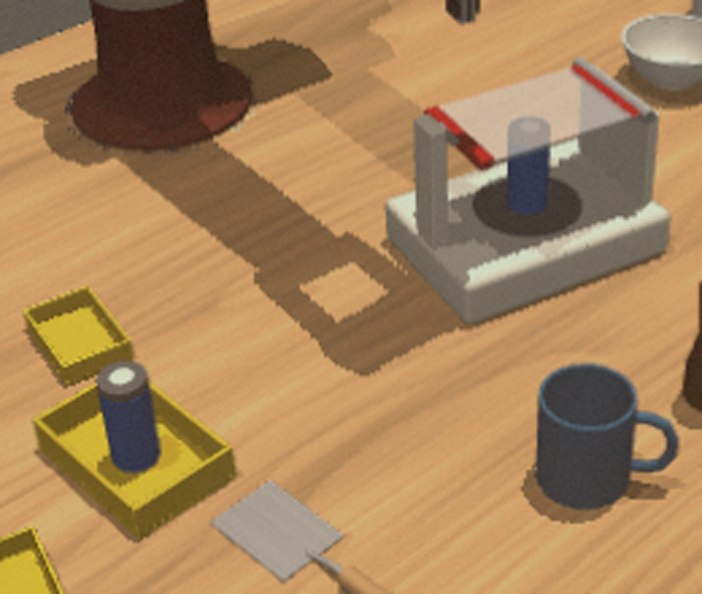

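The guard is level and hooked at the post (crop 455,135), with the edge at row 221.4 against 221.9 expected when shut. The good stem is home under it, the other stands in the large tray (130,420), and the gripper is clear. I'm handing it in.

```bash
python3 -c "
from station import bot
print(bot.close_job())"
```

```text
the job is handed in; nothing more can be done
None
```

The job is handed in: the stem that started nearer the robot slid fully home on the spindle, the other (blocked by elimination, not tried) stands upright in the largest yellow tray, and the guard is clicked shut; the hand-in call returned no verdict.

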